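Take the brass hook off the lamp-stall display rail

ROBOT

A 6-joint arm with a two-finger parallel gripper is mounted at the origin on the work surface. World frame = base frame: x ahead of the robot, y to its left, z up, the work surface at z = 0. Lengths are in mm, angles in degrees, forces in N, time in s.
With the tool pointing down it reaches from about 300 to 850 mm from the base axis. Payload 4.2 kg.
Tool frame: the origin (TCP) lies on the centre line of the jaws, within the pads' length; the fingertips stand 14 mm ahead of it and the grasp point (between the pads) lies 5 mm behind it (env.finger_overhang is the z of the fingertips in the tool frame, in mm); z points along the fingers, y is the line along which they close (so a half turn about z gives the same grasp; the last joint's range is limited). The gripper opens to 91 mm and grips with 3 to 60 N. Pads are 32 mm wide; open, the fingers measure 118 mm over their backs; the gripper's body (76 mm by 178 mm) begins 60 mm behind the grasp point.
Start: joints at [66.062, 18.312, 89.639, -0, 72.044, -1.146], TCP at [222.753, 530.116, 227.976] pointing down, gripper open.
Joint ranges: [-177.97, 177.97], [-48.28, 115.42], [12.27, 149.76], [-77.06, 257.06], [2.81, 150.46], [-146.56, 146.56]. Speed limits (degrees/s): [147.25, 147.25, 180, 180, 180, 180].

INTERFACE

Orientations are given as [roll, pitch, yaw] about the fixed x, y, z axes, in that order (R = Rz(yaw) Ry(pitch) Rx(roll)).
In Python, from workcell import sensors, viewer, env gives the robot as it stands. The module is installed in compiled form; this text tells all that it offers.
- The arm moves only by the tool step_arm, never from a script. Its argument "plan" is one flat list of numbers, 6 for each row, row after row: the shift along the tool's x, y, z in cm, then the turn, a rotation vector about the tool's x, y, z in rad. In form: [x, y, z, wx, wy, wz, x, y, z, wx, wy, wz, ...]. A call has 1 to 5 rows; each row shifts and turns the commanded pose from where the row before left it, along the tool's axes as they then stand; what a row does not reach is not made up. A row lasts 1/12 s, in which the tool goes at most 41.7 mm and 7.16 degrees, less where a joint would pass 70% of its speed; a pose out of reach is approached as far as the arm can. A call is refused whole if a number of a shift passes 4.17 or a number of a turn 0.125, either way. A call with a gripper value outside its range is refused whole. "hand" is the finger opening in cm, from 0 to 9.12, set as the call begins (left out, the last holds). The fingers move at their own pace and stop on an object; "newtons" is the grip in N (left out, the last holds). Time passes only in rows, so rows that do not move let the fingers close. It gives the time, the measured TCP pose, the force, the opening and the grip force at its end, in the units of the state.
- sensors.state(): the state, without advancing time (a new reading comes with each control period).
- viewer.grab_frame(name): name is "side" or "top" or "wrist"; returns a dict with "img" (384x512x3 uint8, red, green, blue), "fx", "fy", "cx", "cy" (pixels), "k1" (the pictures are not rectified: a ray, as slopes to the right and down, at radius r is drawn at 1 + k1 r^2 times it, then the intrinsics apply), "position" and "attitude" of the camera in the world. Camera axes: x right, y down, z forward; pixel columns grow to the right and rows downward; lengths in mm; the calibration is good to about 2 mm. A picture is of the moment at which its call begins. There is no depth.
- env.job_done(): hands the job in; it is judged then, once.
Trained networks look in a picture, given as the dict that the camera call returned (one of the last four; its "shot" number tells which), for a name from the list of things; names that differ only in an ending like _2 or _b are one class to them, and where a whole thing is asked for, a point or a joint stands for the part that bears it (a point fixed in the world has none). Each returns a list of dicts, best first, with "score" (0 to 1); they miss things now and then, are a little off and sometimes report something else, mostly with a low value. They report only what shows in the picture. A call takes as long as a camera call. They do not tell look-alikes from the thing itself.
- viewer.boxes_of(name, picture): "location" ([column, row] in pixels, amid what is visible of it).
- viewer.pinpoint(name, picture): "location" ([column, row] in pixels: a listed point, or the origin of a listed thing).
The state is a dict: "time_s": time; "qpos": joint angles; "qvel": joint speeds; "effort": joint torques, N m; "ee_pos": TCP position; "ee_rot": TCP orientation; "force": force on the tool from outside, world axes, zero at the start; "torque": the same for the moment, N m; "gripper_width": finger opening in mm; "gripper_force": force on a finger pad.
Only numpy, scipy, OpenCV 4.12 (cv2) and the standard library are available. Lean on these libraries where they do the work, as an engineer would, in place of code of your own. Each camera call takes 0.05 s, during which the arm holds its last target. There are 200 camera calls.

TASK

Take the brass hook off the display rail: open the red keeper at the end nearest to it as far as it goes, then push the hook by its base block (do not pull it along by its post, which bends) into the open bay at that end, lift it out by the post and set it down gently, standing upright, in the small shallow tray of brown cardboard beside the rail. Leave the black hook and the keeper at its end as they are, and do not shift or knock over any of the wares round about.

Things in the scene. Friction and masses are not known exactly. Their poses are not given: they have to be found in the camera images.
- rail: aluminium T-slot rail fixed on the table, 390 long, 56 wide. Origin: centre of its underside. y runs along it, +y to the left end seen from the robot; x across it, away from the robot. Channel floor 12 above the table, 38 wide. Over the middle (y -125 to 125) lips leave a 20 wide slot and hold the hooks down; lip underside 22.5, top 28.5 above the table.
- bay_left (a point): middle of the open bay at the rail's +y end (rail y = 157), on the channel floor, 12 above the table. The bay (y 125 to 189) has no lips: low side walls and an end wall (inner face y = 189), tops 22.5 above the table. A hook can be lifted straight out only with its whole foot in the bay: hook centre at y = 148 to 167 (167: against the end wall).
- bay_right (a point): the same for the bay at the rail's -y end (y = -125 to -189, this point at -157).
- brass_hook_base (a point): centre of the base block (40 x 44 along the rail x 24 high) of the brass sliding hook, captive in the rail; 43 above the table there, 31 above the foot's underside. Starts at |y| = 55 to 80 in the rail frame, left or right of the middle, the black hook in the other half. Slides with light friction, 2 of play each way sideways. Axes as the rail's while captive.
- brass_hook_grip (a point): on the axis of the brass hook's post, 70 above the foot's underside (82 above the table in the rail): where to grip it for lifting. The post is 20 thick along the hook's y, 14 along x, 50 high (43 to 93 above the foot's underside). A thin prong sticks out 50 from its +x face, so grip the two faces across y.
- brass_hook: the whole brass hook, about 0.2 kg (varies): foot 34 (x) x 44 (y) x 8, neck 12 x 44 x 11, base block, post; 93 high. Origin at the centre of its foot's underside, z up along the post. Stands by itself on its foot on a flat floor.
- brass_hook_post: the post and prong of the brass hook alone (same origin as the brass hook).
- black_hook_base (a point): centre of the base block of the black sliding hook, same shape and size as the brass one, captive in the other half of the rail. It stays where it is.
- keeper_left (a joint): red sliding keeper at the rail's +y end. 0: shut, its bar (rail y 115 to 127, 31 to 43 above the table) bars the way into the bay; it slides square to the rail, towards the robot (rail -x), to its stop at 0.060 m. A hook passes from 0.047. Stays where left; resists with about 2 N. Starts at 0 to 0.01.
- keeper_right (a joint): the like keeper at the rail's -y end (bar at y = -115 to -127); same values.
- keeper_left_tab (a point): centre of the left keeper's upright red tab, 10 (rail x) x 16 (rail y) x 42 high, spanning 43 to 85 above the table (this point 64 above the table). When shut it is at rail x = -44, y = +127. It moves with the keeper.
- keeper_right_tab (a point): the like point of the right keeper's tab; when shut at rail x = -44, y = -127.
- tray: brown cardboard tray, open on top, 140 x 140 x 45 high, walls and floor 5 thick, fixed; origin at the centre of its underside on the table. It is on either the left or the right of the rail.
- bin: orange plastic tray of the same size, on the other side; not to be used.
- orange_tumbler: orange tumbler, 66 wide, 110 high, on the far side of the rail, upright; origin at the centre of its underside. Bystander.
- pink_tumbler: pink tumbler, 66 wide, 100 high, on the far side of the rail, upright; origin at the centre of its underside. Bystander.
- amber_jar: amber glass jar, 52 wide, 75 high, on the robot's side of the rail, upright; origin at the centre of its underside. Bystander.
- finial: small brass lamp finial, 44 wide, 72 high, on the robot's side of the rail, upright; origin at the centre of its underside. Bystander.
- glass_bowl: clear glass bowl, 120 wide, 55 high, beyond the left tray, upright; origin at the centre of its underside. Bystander.
- blue_mug: blue mug, 76 wide, 90 high, beyond the rail on the right, upright; origin at the centre of its underside. Bystander.
- candlestick: copper candlestick, 80 wide, 100 high, beyond the right tray, upright; origin at the centre of its underside. Bystander.
Not all that is in view belongs to the job. What is shaped like the brass_hook but blue or green is not meant.

How it is judged:
By the outcome, as a careful person would: the job done as asked, in the order asked, and still so for the second after the job is handed in, with the robot touching nothing.
It also fails if it takes over 64 s, if anything falls off the work surface, if the arm or the gripper's body presses on something with over 40 N, if the wrist force passes 120 N, or if a joint passes its speed limit or range.

## Working session

There is one attempt and no reset: what is moved stays moved. The work goes in short steps, Python scripts to look and compute and a tool call to move; the robot and the scene stay as the last step left them, time stands still between calls to the robot, and variables do not carry over. Pictures are saved under pics/ and viewed, at most 13 in all, crops included, and the job is handed in when it is done.

Besides the shell and the picture viewer there is one more tool, called after "Call:" by a JSON object that holds its "method" and its "body". step_arm: Moves the arm, as the interface text tells. Its arguments: {"type":"object","properties":{"plan":{"type":"array","items":{"type":"number"}},"hand":{"type":"number"},"newtons":{"type":"number"}},"required":["plan"]}

```bash
mkdir -p pics && cat > h.py <<'E'
import numpy as np, cv2
from scipy.spatial.transform import Rotation as R
from workcell import sensors, viewer, env
def cam(p):
    a=np.array(p["attitude"],float)
    if a.shape==(3,3): return a
    return R.from_euler('xyz',a,degrees=True).as_matrix() if a.size==3 else R.from_quat(a).as_matrix()
def ray(p,px):
    d=np.array([(px[0]-p["cx"])/p["fx"],(px[1]-p["cy"])/p["fy"]]);u=d.copy()
    for _ in range(20): u=d/(1+p["k1"]*(u@u))
    return np.array(p["position"],float),cam(p)@np.array([u[0],u[1],1])
def atz(p,px,z):
    o,d=ray(p,px); return o+d*(z-o[2])/d[2]
def proj(p,X):
    c=cam(p).T@(np.array(X,float)-np.array(p["position"],float));u=c[:2]/c[2];u=u*(1+p["k1"]*(u@u))
    return np.array([u[0]*p["fx"]+p["cx"],u[1]*p["fy"]+p["cy"]])
def tri(obs):
    A=np.zeros((3,3));b=np.zeros(3)
    for p,px in obs:
        o,d=ray(p,px);d=d/np.linalg.norm(d);M=np.eye(3)-np.outer(d,d);A+=M;b+=M@o
    return np.linalg.solve(A,b)
def save(p,n): cv2.imwrite("pics/"+n,p["img"][:,:,::-1])
E
cat > a.py <<'E'
from h import *
np.set_printoptions(precision=1,suppress=True)
P={n:viewer.grab_frame(n) for n in("top","side")}
for n,p in P.items():
    save(p,n+"0.png");print(n,p["position"],p["attitude"],p["fx"],p["k1"])
H=dict(rail=0,bay_left=12,bay_right=12,brass_hook_base=43,brass_hook_grip=82,black_hook_base=43,keeper_left_tab=64,keeper_right_tab=64,tray=0,bin=0,orange_tumbler=0,pink_tumbler=0,amber_jar=0,finial=0,glass_bowl=0,blue_mug=0,candlestick=0)
for k,z in H.items():
    for n,p in P.items():
        for r in viewer.pinpoint(k,p)[:3]:
            if r["score"]>.2: print(k,n,round(r["score"],2),np.array(r["location"]),atz(p,r["location"],z))
print(sensors.state())
E
python3 a.py
```

```text
top [ 395.4  -22.9 1318.5] [-173.1   -0.5  -89. ] 470.9487221603785 -0.13566570447361154
side [ 437.9 -791.   541.7] [-121.    0.   -8.] 371.9652551588736 -0.08767662181738357
rail top 0.95 [247.9 170.9] [595.6  -4.4   0. ]
rail side 0.68 [253.2 169.8] [577.  256.7   0. ]
rail side 0.64 [274.8 212.4] [600.4   6.5   0. ]
rail side 0.38 [362.6 282.8] [ 731.2 -274.9    0. ]
bay_left top 0.81 [188.1 159.1] [624.3 164.7  12. ]
bay_left side 0.74 [271.  177.5] [620.  175.9  12. ]
bay_right top 0.83 [299.7 185.8] [ 554.4 -150.4   12. ]
bay_right side 0.8 [272.2 247.4] [ 565.3 -149.6   12. ]
brass_hook_base top 0.73 [246.  255.4] [359.5  -4.4  43. ]
brass_hook_base top 0.68 [149.2 261.7] [336.7 256.6  43. ]
brass_hook_base top 0.66 [194.1 248.9] [374.1 135.8  43. ]
brass_hook_base side 0.87 [177.2 164. ] [342.6 244.8  43. ]
brass_hook_base side 0.78 [273.3 181.2] [611.9  97.1  43. ]
brass_hook_base side 0.77 [188.1 185.8] [377.8 104.4  43. ]
brass_hook_grip top 0.88 [217.7 159.5] [612.4  75.5  82. ]
brass_hook_grip top 0.73 [190.6 249.7] [372.4 140.   82. ]
brass_hook_grip top 0.66 [291.4 25
[... 1396 characters left out ...]
169.8] [585.5 255.4   0. ]
blue_mug top 0.87 [345.9 131.5] [ 716.1 -284.5    0. ]
blue_mug side 0.78 [363.5 285.7] [ 729.9 -283.1    0. ]
candlestick top 0.94 [388.6 151.5] [ 660.3 -408.9    0. ]
candlestick top 0.62 [218.4 166.7] [606.1  79.4   0. ]
candlestick side 0.79 [348.5 340.8] [ 654.  -406.4    0. ]
{'time_s': 1.8, 'qpos': array([66.1, 18.3, 89.6,  0. , 72. , -1.1]), 'qvel': array([ 0. ,  0.1,  0. ,  0.1,  0. , -0. ]), 'effort': array([ -0. , -41.2, -23.2,   0.1,   0. ,  -0. ]), 'ee_pos': array([222.7, 530.1, 228. ]), 'ee_rot': array([180. ,   0. , 157.2]), 'force': array([ 0.4,  0.9, -0.2]), 'torque': array([ 0.,  0., -0.]), 'gripper_force': 0.0, 'gripper_width': 91.05327742523404}
```

```bash
python3 -c "
import cv2
a=cv2.imread('pics/top0.png')[80:320,90:410];cv2.imwrite('pics/t1.png',cv2.resize(a,(800,600),interpolation=2))
a=cv2.imread('pics/side0.png')[110:370,130:430];cv2.imwrite('pics/s1.png',cv2.resize(a,(690,598),interpolation=2))"
```

```text
(no output)
```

View pics/t1.png

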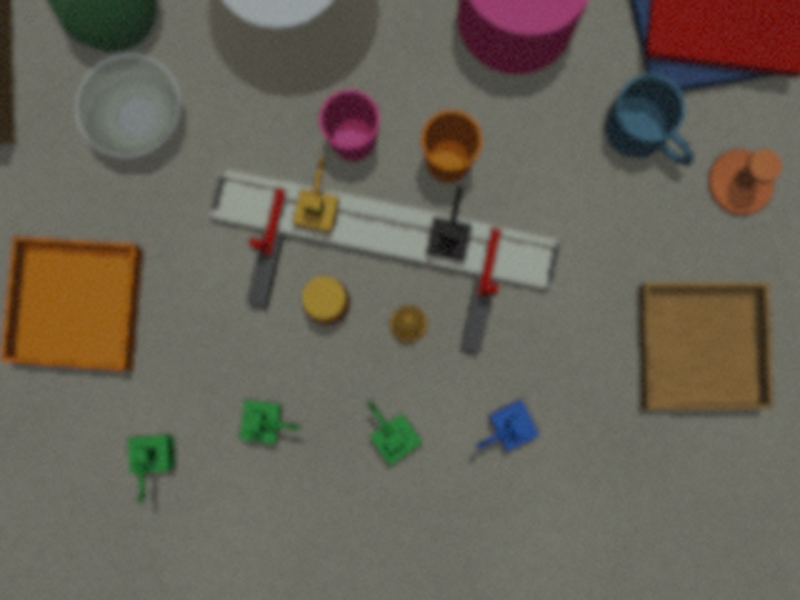

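View pics/s1.png

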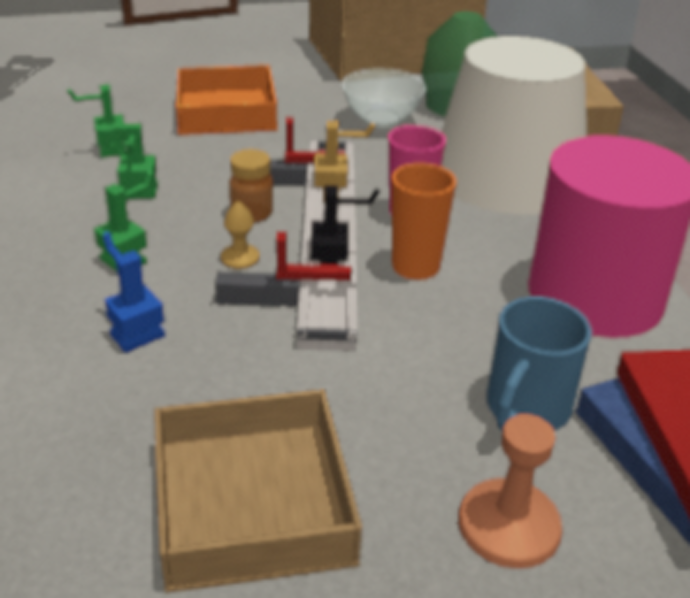

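The top view shows the brass hook in the left half at crop (315,210), with the left keeper tab at (262,243). The brown tray is on the right at (705,347). The blue and green look-alikes are near the robot. Next I'll fit the rail pose, the hook and the tray.

```bash
cat > b.py <<'E'
from h import *
from scipy.optimize import least_squares
np.set_printoptions(precision=1,suppress=True)
T=viewer.grab_frame("top");S=viewer.grab_frame("side")
c=lambda u,v:(90+u/2.5,80+v/2.5)
s=lambda u,v:(130+u/2.3,110+v/2.3)
def W(q,X):
    a=np.radians(q[2]);return [q[0]+np.cos(a)*X[0]-np.sin(a)*X[1],q[1]+np.sin(a)*X[0]+np.cos(a)*X[1],X[2]]
obs=[(T,(188.1,159.1),(0,157,12)),(S,(271,177.5),(0,157,12)),(T,(299.7,185.8),(0,-157,12)),(S,(272.2,247.4),(0,-157,12)),
 (T,(247.9,170.9),(0,0,0)),(T,c(222,172),(28,195,22.5)),(T,c(559,241),(28,-195,22.5)),(T,c(548,290),(-28,-195,22.5)),(T,c(211,222),(-28,195,22.5)),
 (S,s(356,347),(28,-195,0)),(S,s(296,347),(-28,-195,0))]
hk=[(T,(217.7,159.5),82),(S,(273.6,169.5),82),(S,(273.3,181.2),43)]
def f(q): return np.concatenate([proj(p,W(q,X))-px for p,px,X in obs]+[proj(p,W(q,(0,q[3],z)))-px for p,px,z in hk])
r=least_squares(f,[590,5,-12.5,75],loss='soft_l1');q=r.x;print(q);print(f(q).reshape(-1,2))
print("tab left",W(q,(-44,127,64)),proj(T,W(q,(-44,127,64))))
tr=[c(642,284),c(768,284),c(770,408),c(641,410)]
for px in tr: print("tray rim",atz(T,px,45))
print("tray c",np.mean([atz(T,px,45) for px in tr],0))
for px in [s(156,408),s(325,394),s(357,560),s(165,582)]: print("tray rim side",atz(S,px,45))
E
python3 b.py
```

```text
[593.2   6.7 -10.7  80.3]
[[ 1.3  0.7]
 [ 1.6  2.3]
 [-1.  -3.5]
 [-0.7 -0.5]
 [-3.9  0.8]
 [-0.8 -1.9]
 [ 0.7 -1.5]
 [ 1.4 -1.6]
 [-0.9 -2.7]
 [-0.7  1.7]
 [-0.3  1. ]
 [-3.8  1.5]
 [-0.6  1.2]
 [-0.6  2.1]]
tab left [np.float64(573.5262622188611), np.float64(139.6363042742995), 64] [194.  174.5]
tray rim [ 531.3 -276.7   45. ]
tray rim [ 533.7 -417.8   45. ]
tray rim [ 397.5 -418.4   45. ]
tray rim [ 394.1 -275.4   45. ]
tray c [ 464.1 -347.1   45. ]
tray rim side [ 401.  -285.4   45. ]
tray rim side [ 538.  -288.2   45. ]
tray rim side [ 531.9 -445.8   45. ]
tray rim side [ 404.7 -445.1   45. ]
```

Call:
{"method": "step_arm", "body": {"plan": [-3.5,-1.8,0,0,0,0,-3.5,-1.8,0,0,0,0,-3.5,-1.8,0,0,0,0,-3.5,-1.8,0,0,0,0,-3.5,-1.8,0,0,0,0], "hand": 0}}

```text
time_s: 2.32
ee_pos: [350.0, 377.9, 228.1]
ee_rot: [180.0, 0.0, 157.2]
force: [1.0, 0.3, -1.3]
gripper_width: 60.8
gripper_force: 0.0
```

Call:
{"method": "step_arm", "body": {"plan": [-3.5,-1.8,0,0,0,0,-3.5,-1.8,0,0,0,0,-3.5,-1.8,0,0,0,0,0,0,0,0,0,-0.1,0,0,0,0,0,-0.08]}}

```text
time_s: 2.73
ee_pos: [426.6, 286.9, 228.0]
ee_rot: [180.0, 0.0, 167.5]
force: [0.1, -0.4, -0.2]
gripper_width: 27.7
gripper_force: 0.0
```

```bash
cat > w.py <<'E'
from h import *
import sys
np.set_printoptions(precision=1,suppress=True)
p=viewer.grab_frame("wrist");st=sensors.state();print(st["time_s"],st["ee_pos"],st["ee_rot"],p["position"],p["attitude"],p["fx"])
save(p,sys.argv[1]+".png")
for a in sys.argv[2:]:
    k,z=a.split(":")
    for r in viewer.pinpoint(k,p)[:2]:
        if r["score"]>.3: print(k,round(r["score"],2),np.array(r["location"]),atz(p,r["location"],float(z)))
E
python3 w.py w1 bay_left:12 brass_hook_grip:82 brass_hook_base:43 keeper_left_tab:64 rail:0
```

```text
2.7833 [426.  287.7 228. ] [180.    0.  167.7] [355.3 303.3 385.3] [165.1  -0.1  77.5] 313.9283552728265
brass_hook_grip 0.78 [209.3  94.2] [339.  262.3  82. ]
brass_hook_base 0.75 [118.1 156.4] [378.8 142.6  43. ]
brass_hook_base 0.62 [214.1  96. ] [339.7 261.4  43. ]
rail 0.64 [ 87.1 315.8] [589.9   5.2   0. ]
```

View pics/w1.png

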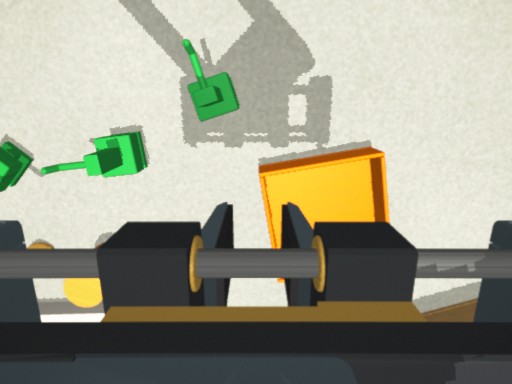

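The wrist camera looks from the robot's side, so I'll move beyond the rail to see the keeper and the hook.

Call:
{"method": "step_arm", "body": {"plan": [-4,-1.1,0,0,0,0,-4,-1.1,0,0,0,0,-4,-1.1,0,0,0,0,-4,-1.1,0,0,0,0,-4,-1.1,0,0,0,0]}}

```text
time_s: 3.45
ee_pos: [609.8, 191.6, 228.0]
ee_rot: [180.0, 0.0, 167.5]
force: [1.0, 1.0, 0.5]
gripper_width: 0.2
gripper_force: 0.0
```

Call:
{"method": "step_arm", "body": {"plan": [-4,-1.1,0,0,0,0,-4,-1.1,0,0,0,0,0,0,0,0,0,0]}}

```text
time_s: 3.7
ee_pos: [687.5, 149.5, 225.7]
ee_rot: [-179.9, 0.2, 167.3]
force: [-0.9, 0.5, 0.5]
gripper_width: 0.7
gripper_force: 0.0
```

```bash
python3 w.py w2 bay_left:12 brass_hook_grip:82 brass_hook_base:43 keeper_left_tab:64 black_hook_base:43
```

```text
3.75 [684.4 151.5 226. ] [-180.    -0.   167.3] [615.8 166.6 382.8] [164.9   0.   77.2] 313.9283552728265
bay_left 0.77 [255.9 107.7] [622.8 163.8  12. ]
brass_hook_grip 0.96 [166.8 112.7] [607.6  82.3  82. ]
brass_hook_base 0.6 [182.7 112.3] [609.8  87.8  43. ]
keeper_left_tab 0.63 [219.9  53.5] [566.  142.1  64. ]
keeper_left_tab 0.49 [ 36.8 116.4] [582.4 -48.9  64. ]
black_hook_base 0.96 [ 39.8 113.9] [578.5 -59.   43. ]
```

View pics/w2.png

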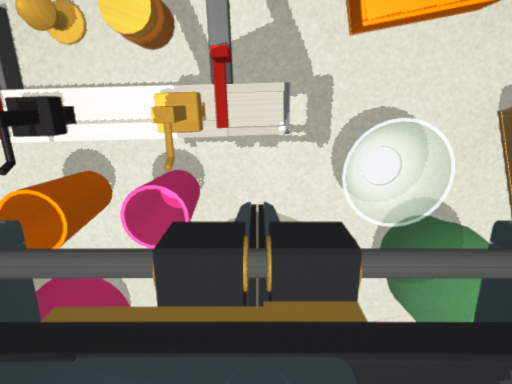

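```bash
cat > c.py <<'E'
from h import *
np.set_printoptions(precision=1,suppress=True)
p=viewer.grab_frame("wrist")
A=atz(p,(285,82.5),22.5);B=atz(p,(287,134.5),22.5);print("end corners",A,B,np.linalg.norm(A-B))
C=atz(p,(90,87),28.5);D=atz(p,(90,138),28.5);print("edges",C,D)
for a,b in((A,C),(B,D)): d=(a-b);print(np.degrees(np.arctan2(-d[0],d[1])))
yaw=-12.0
for yaw in(-11,-12,-12.5,-13):
    a=np.radians(yaw);y=np.array([-np.sin(a),np.cos(a),0]);x=np.array([np.cos(a),np.sin(a),0])
    O=(A+B)/2-195*y;O[2]=0
    f=lambda X:np.array([(np.array(X)-O)@x,(np.array(X)-O)@y])
    print(yaw,O,"bay",f([622.8,163.8,12]),"grip",f([607.6,82.3,82]),"black",f([578.5,-59,43]),"tabtop",f(atz(p,(220,47),85)),"bar end",f(atz(p,(222,127),43)))
    print(proj(p,O+127*y-44*x+[0,0,85]),proj(p,O+121*y+[0,0,43]))
E
python3 c.py; python3 -c "
import cv2
a=cv2.imread('pics/w2.png')[20:190,0:300];cv2.imwrite('pics/w2c.png',cv2.resize(a,(800,453),interpolation=2))"
```

```text
end corners [595.8 206.   22.5] [652.  197.4  22.5] 56.82064502254993
edges [555.5  -1.8  28.5] [607.5 -20.9  28.5]
-10.9880626947776
-11.530796090854292
-11 [586.7  10.3   0. ] bay [  6.1 157.6] grip [ 6.8 74.7] black [  5.2 -69.6] tabtop [-56.2 130.8] bar end [ 16.6 124.3]
[216.5  61.8] [218.1 111.2]
-12 [583.4  10.9   0. ] bay [  6.8 157.7] grip [ 8.9 74.8] black [  9.8 -69.4] tabtop [-55.1 129.9] bar end [ 17.8 124.6]
[217.3  60.4] [218. 110.]
-12.5 [581.7  11.3   0. ] bay [  7.1 157.8] grip [ 9.9 74.9] black [ 12.1 -69.3] tabtop [-54.5 129.4] bar end [ 18.4 124.7]
[217.7  59.7] [218.  109.3]
-13 [580.1  11.7   0. ] bay [  7.4 157.8] grip [11. 75.] black [ 14.4 -69.2] tabtop [-53.9 128.9] bar end [ 19.  124.9]
[218.1  59. ] [218.  108.7]
```

View pics/w2c.png

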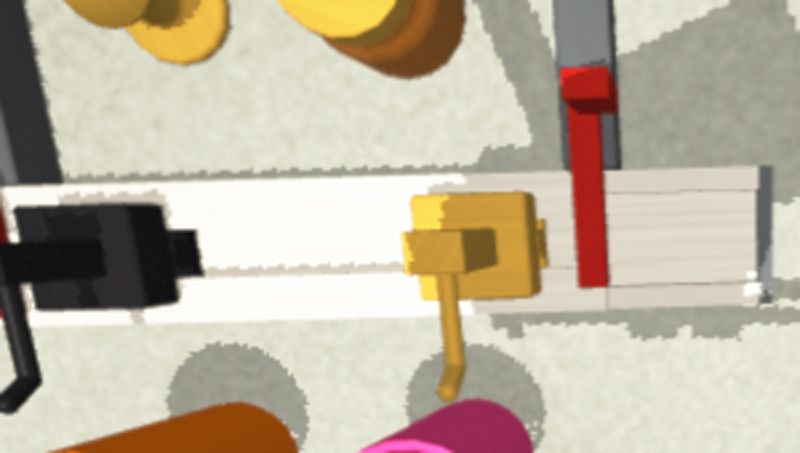

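```bash
cat > d.py <<'E'
from h import *
np.set_printoptions(precision=1,suppress=True)
p=viewer.grab_frame("wrist");print(p["k1"],p["fx"],p["fy"],p["cx"],p["cy"])
g=lambda u,v:(u/2.667,20+v/2.667)
for u,v,z in((30,187,28.5),(440,176,28.5),(650,170,22.5),(755,167,22.5),(770,167,22.5),(60,323,28.5),(380,317,28.5),(650,306,22.5),(770,303,22.5),(592,287,43),(537,195,55),(537,297,55),(588,70,85)):print((u,v),atz(p,g(u,v),z))
for n in("top","side"):
    t=viewer.grab_frame(n)
    for X in ([684.4,151.5,212],):print(n,proj(t,X))
    save(t,n+"2.png")
a=cv2.imread('pics/top2.png')[100:220,160:320]
cv2.imwrite('pics/t2c.png',cv2.resize(a,(800,600),interpolation=2))
E
python3 d.py
```

```text
0.008986514512973724 313.9283552728265 313.9283552728265 256.83875362078084 185.5922445541827
(30, 187) [540.8 -85.7  28.5]
(440, 176) [571.9  77.6  28.5]
(650, 170) [587.5 161.3  22.5]
(755, 167) [595.6 203.9  22.5]
(770, 167) [597.  209.9  22.5]
(60, 323) [594.8 -96.2  28.5]
(380, 317) [621.2  36.3  28.5]
(650, 306) [641.7 148.7  22.5]
(770, 303) [651.6 199.4  22.5]
(592, 287) [627.5 128.8  43. ]
(537, 195) [589.1 118.3  55. ]
(537, 297) [626.  108.4  55. ]
(588, 70) [556.1 149.9  85. ]
top [183.3 120.3]
side [297.5 115. ]
```

View pics/t2c.png

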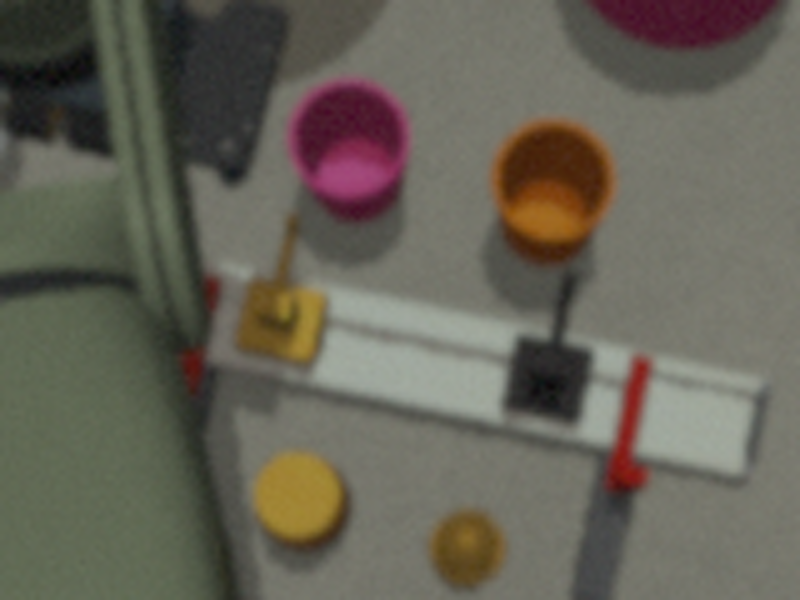

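The rail yaw is about -10.8° and its origin is near (588, 11). The brass hook is at rail y ≈ 73 and the left tab is about 8 mm open. Next I'll go in behind the tab.

Call:
{"method": "step_arm", "body": {"plan": [3.0,-1.0,0,0,0,-0.033,3.0,-1.0,0,0,0,0,2.8,-0.9,2,0,0,0,0,0,4,0,0,0,0,0,4,0,0,0]}}

```text
time_s: 4.62
ee_pos: [589.4, 142.3, 129.9]
ee_rot: [179.9, 0.3, 169.5]
force: [1.0, -0.2, 0.5]
gripper_width: 0.4
gripper_force: 0.0
```

Call:
{"method": "step_arm", "body": {"plan": [0,0,3,0,0,0,0,0,2,0,0,0,0,0,1,0,0,0,0,0,0,0,0,0]}}

```text
time_s: 4.95
ee_pos: [588.6, 141.8, 66.1]
ee_rot: [-179.9, -0.2, 169.4]
force: [-0.0, 0.3, -0.1]
gripper_width: 0.4
gripper_force: 0.0
```

Call:
{"method": "step_arm", "body": {"plan": [0.5,0,0,0,0,0,0.5,0,0,0,0,0,0.5,0,0,0,0,0]}}

```text
time_s: 5.2
ee_pos: [575.7, 145.0, 69.4]
ee_rot: [179.9, 0.2, 169.4]
force: [1.5, 1.0, -1.2]
gripper_width: 0.6
gripper_force: 0.8
```

Call:
{"method": "step_arm", "body": {"plan": [0.8,0,0,0,0,0,0.8,0,0,0,0,0,0.8,0,0,0,0,0,0.8,0,0,0,0,0]}}

```text
time_s: 5.53
ee_pos: [543.1, 150.9, 68.7]
ee_rot: [180.0, 0.1, 169.4]
force: [1.7, 0.2, 1.8]
gripper_width: 0.0
gripper_force: 0.8
```

Call:
{"method": "step_arm", "body": {"plan": [0.3,0,0,0,0,0,0.3,0,0,0,0,0,0,0,0,0,0,0]}}

```text
time_s: 5.78
ee_pos: [539.5, 151.4, 68.5]
ee_rot: [180.0, 0.3, 169.5]
force: [5.2, -2.0, -0.3]
gripper_width: 0.4
gripper_force: 2.9
```

Call:
{"method": "step_arm", "body": {"plan": [0.3,0,0,0,0,0,0.2,0,0,0,0,0,0,0,0,0,0,0]}}

```text
time_s: 6.03
ee_pos: [539.3, 151.5, 68.8]
ee_rot: [179.9, 0.8, 169.6]
force: [15.9, -7.1, -7.6]
gripper_width: 0.2
gripper_force: 8.2
```

Call:
{"method": "step_arm", "body": {"plan": [-1.0,0,0,0,0,0,-0.5,0,-3,0,0,0,0,0,-4,0,0,0,-2,-2,-1,0,0,0,-2.5,-3,0,0,0,0]}}

```text
time_s: 6.45
ee_pos: [583.6, 94.3, 151.7]
ee_rot: [179.8, 0.2, 169.6]
force: [0.6, -0.2, 0.1]
gripper_width: 0.1
gripper_force: 0.0
```

Call:
{"method": "step_arm", "body": {"plan": [-2,-3,0,0,0,0,0,-3,0,0,0,0,0,0,0,0,0,0,0,0,0,0,0,0]}}

```text
time_s: 6.78
ee_pos: [590.1, 28.5, 147.3]
ee_rot: [-180.0, -0.2, 169.2]
force: [0.6, -0.1, 0.7]
gripper_width: 0.6
gripper_force: 0.0
```

```bash
python3 w.py w3 bay_left:12 brass_hook_grip:82 brass_hook_base:43 keeper_left_tab:64; python3 -c "
from h import *
t=viewer.grab_frame('side');save(t,'s3.png')
p=cv2.imread('pics/w3.png')
a=cv2.resize(cv2.imread('pics/s3.png')[130:290,200:340],(525,600),interpolation=2)
b=cv2.resize(p[:220,150:],(275,167))
c=np.zeros((600,800,3),np.uint8);c[:,:525]=a;c[:167,525:]=b;cv2.imwrite('pics/c3.png',c)"
```

```text
6.8333 [590.4  29.6 147.4] [180.   -0.1 169.3] [518.9  42.7 304.8] [165.3  -0.1  79.2] 313.9283552728265
bay_left 0.67 [399.9 189.5] [624.2 163.8  12. ]
brass_hook_grip 0.65 [331.9 212.8] [607.7  83.5  82. ]
brass_hook_grip 0.31 [185.3  83.7] [497.5  -2.1  82. ]
brass_hook_base 0.82 [322.1 198.8] [608.8  83.9  43. ]
keeper_left_tab 0.72 [403.6  66.8] [514.  151.5  64. ]
```

View pics/c3.png

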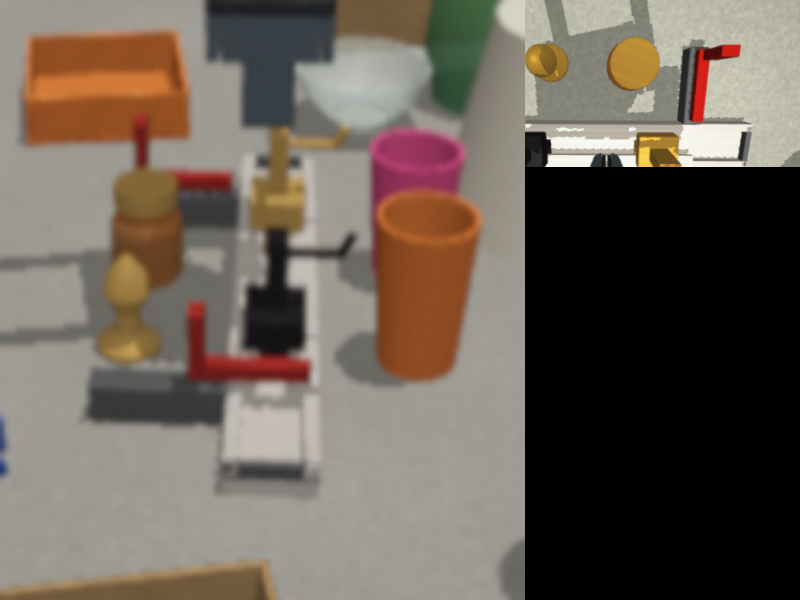

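The tab now reads about 60 mm, so the keeper is fully open and its bar is clear of the rail. Next I'll go down behind the base block and push.

Call:
{"method": "step_arm", "body": {"plan": [-0.7,0,3.5,0,0,0,0,0,3.0,0,0,0,0,0,2,0,0,0,0,0,0.8,0,0,0,0,0,0,0,0,0]}}

```text
time_s: 7.5
ee_pos: [596.8, 29.1, 53.0]
ee_rot: [-180.0, -0.2, 169.5]
force: [-0.8, 0.5, 0.3]
gripper_width: 0.3
gripper_force: 0.0
```

Call:
{"method": "step_arm", "body": {"plan": [0,0.8,0,0,0,0,0,0.8,0,0,0,0,0,0.8,0,0,0,0,0,0.8,0,0,0,0,0,0.8,0,0,0,0]}}

```text
time_s: 7.92
ee_pos: [606.5, 67.9, 56.6]
ee_rot: [-179.9, 0.2, 169.5]
force: [-0.2, -4.6, 4.4]
gripper_width: 0.5
gripper_force: 2.4
```

Call:
{"method": "step_arm", "body": {"plan": [0,1,0,0,0,0,0,1,0,0,0,0,0,1,0,0,0,0,0,1,0,0,0,0,0,0.5,0,0,0,0]}}

```text
time_s: 8.33
ee_pos: [614.6, 112.9, 56.3]
ee_rot: [-180.0, 0.1, 169.5]
force: [-1.4, -5.4, 4.0]
gripper_width: 0.4
gripper_force: 2.3
```

```bash
python3 w.py w4 bay_left:12 brass_hook_grip:82 brass_hook_base:43 keeper_left_tab:64; python3 -c "
from h import *
p=cv2.imread('pics/w4.png')
cv2.imwrite('pics/w4c.png',cv2.resize(p[:260,150:],(724,520)))"
```

```text
8.3833 [614.7 113.7  56. ] [179.9   0.1 169.5] [542.5 126.9 213.4] [165.   -0.1  79.5] 313.9283552728265
brass_hook_base 0.73 [313.4 229.5] [619.6 146.4  43. ]
keeper_left_tab 0.96 [304.2  27.4] [515.9 153.   64. ]
```

View pics/w4c.png

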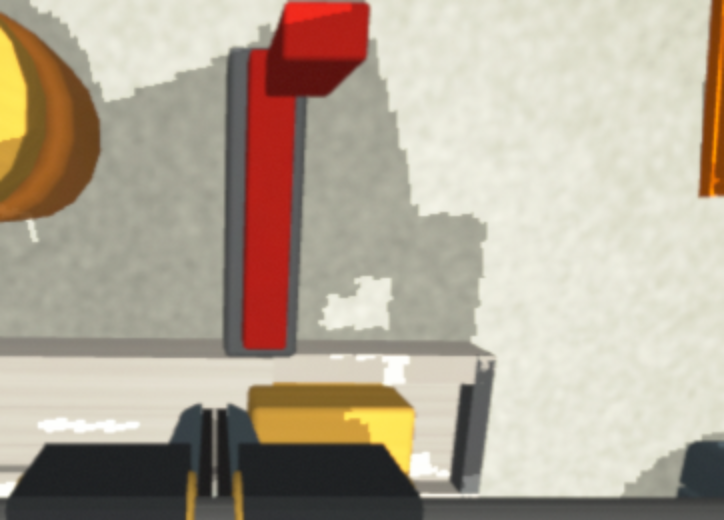

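Call:
{"method": "step_arm", "body": {"plan": [0,0.8,0,0,0,0,0,0.6,0,0,0,0,0,0.2,0,0,0,0,0,0,0,0,0,0]}}

```text
time_s: 8.92
ee_pos: [616.9, 128.5, 54.8]
ee_rot: [180.0, -0.0, 169.4]
force: [0.1, -0.3, 0.2]
gripper_width: 0.5
gripper_force: 0.3
```

Call:
{"method": "step_arm", "body": {"plan": [0,-0.6,0,0,0,0,0,-1,0,0,0,0,0,0,-4,0,0,0,0,0,-4,0,0,0,0,0,-2.5,0,0,0], "hand": 5}}

```text
time_s: 9.33
ee_pos: [614.8, 111.2, 163.3]
ee_rot: [179.9, 0.2, 169.4]
force: [0.7, 0.5, 0.9]
gripper_width: 30.8
gripper_force: 0.0
```

```bash
python3 w.py w5 bay_left:12 brass_hook_grip:82 brass_hook_base:43; python3 -c "
from h import *
t=viewer.grab_frame('side')
for k,z in(('brass_hook_grip',82),('bay_left',12)):
  for r in viewer.pinpoint(k,t)[:3]:print(k,r['score'],r['location'],atz(t,r['location'],z))"
```

```text
9.3833 [617.3 111.7 168.2] [179.7   0.7 169.4] [542.5 125.1 320.3] [164.9  -0.2  79.3] 313.9283552728265
brass_hook_grip 0.72 [317.8 195.9] [623.  159.9  82. ]
brass_hook_base 0.61 [315.  185.1] [625.5 164.5  43. ]
brass_hook_grip 0.95 [185.2, 228.8] [ 379.1466502  -148.99494094   82.        ]
brass_hook_grip 0.68 [188.0, 169.4] [380.77013163 125.78870293  82.        ]
brass_hook_grip 0.54 [175.4, 155.9] [342.55457301 218.98924208  82.        ]
bay_left 0.85 [273.7, 180.3] [624.91256648 157.55298363  12.        ]
```

Call:
{"method": "step_arm", "body": {"plan": [0,2.6,0,0,0,0,0,2.6,0,0,0,0,0,0,0,0,0,0,0,0,0,0,0,0]}}

```text
time_s: 10.02
ee_pos: [622.7, 163.9, 158.1]
ee_rot: [-179.9, -0.2, 169.5]
force: [0.4, -0.1, 0.0]
gripper_width: 50.2
gripper_force: 0.0
```

Call:
{"method": "step_arm", "body": {"plan": [0,0,3,0,0,0,0,0,2.5,0,0,0,0,0,1.5,0,0,0,0,0,0,0,0,0]}}

```text
time_s: 10.35
ee_pos: [620.1, 161.4, 85.2]
ee_rot: [-179.8, -0.5, 169.4]
force: [-0.0, -0.4, -1.2]
gripper_width: 49.9
gripper_force: 0.0
```

```bash
python3 w.py w6 brass_hook_grip:82 brass_hook_base:43 ; python3 -c "
from h import *
p=cv2.imread('pics/w6.png')
cv2.imwrite('pics/w6c.png',cv2.resize(p[60:280,100:412],(780,550)))"
```

```text
10.4 [621.6 161.9  87.5] [-179.9   -0.3  169.4] [549.9 175.9 243.1] [165.6   0.2  79.4] 313.9283552728265
brass_hook_base 0.64 [259.5 220. ] [624.1 163.2  43. ]
```

View pics/w6c.png

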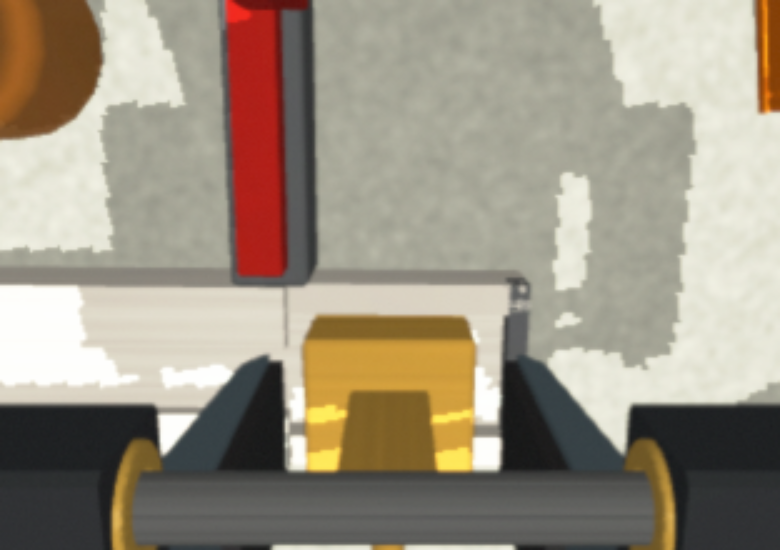

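The post is centred between the jaws and the foot is inside the bay. I'll lower, close and lift a little.

Call:
{"method": "step_arm", "body": {"plan": [0,0,0.8,0,0,0,0,0,0,0,0,0]}}

```text
time_s: 10.67
ee_pos: [623.4, 162.9, 81.9]
ee_rot: [180.0, 0.0, 169.4]
force: [-0.2, -1.0, -0.5]
gripper_width: 49.7
gripper_force: 0.0
```

Call:
{"method": "step_arm", "body": {"plan": [0,0,0,0,0,0,0,0,0,0,0,0,0,0,0,0,0,0,0,0,0,0,0,0,0,0,0,0,0,0], "hand": 0.5, "newtons": 25}}

```text
time_s: 11.08
ee_pos: [623.4, 162.9, 82.2]
ee_rot: [-180.0, 0.0, 169.4]
force: [1.3, 4.2, -2.5]
gripper_width: 19.9
gripper_force: 25.4
```

Call:
{"method": "step_arm", "body": {"plan": [0,0,0,0,0,0,0,0,-0.3,0,0,0,0,0,-0.5,0,0,0,0,0,-0.7,0,0,0,0,0,0,0,0,0]}}

```text
time_s: 11.5
ee_pos: [624.3, 163.4, 98.7]
ee_rot: [179.9, 0.1, 169.4]
force: [0.3, -0.4, -2.2]
gripper_width: 20.1
gripper_force: 25.0
```

Call:
{"method": "step_arm", "body": {"plan": [0,0,-1.5,0,0,0,0,0,-3,0,0,0,0,0,-3.5,0,0,0,0,0,-3,0,0,0,0,0,-1.5,0,0,0]}}

```text
time_s: 11.92
ee_pos: [624.9, 163.6, 226.9]
ee_rot: [179.8, 0.4, 169.4]
force: [0.9, -0.1, -2.2]
gripper_width: 19.9
gripper_force: 25.0
```

Call:
{"method": "step_arm", "body": {"plan": [0.2,-1.5,0,0,0,0,0.3,-2.5,0,0,0,0,0.4,-3.2,0,0,0,0,0.5,-3.8,0,0,0,0,0.5,-3.8,0,0,0,0]}}

```text
time_s: 12.33
ee_pos: [575.6, 19.4, 220.5]
ee_rot: [-179.9, -0.1, 169.5]
force: [0.7, -0.2, -2.4]
gripper_width: 19.7
gripper_force: 25.0
```

Call:
{"method": "step_arm", "body": {"plan": [0.5,-3.8,0,0,0,0,0.5,-3.8,0,0,0,0,0.5,-3.8,0,0,0,0,0.5,-3.8,0,0,0,0,0.5,-3.8,0,0,0,0]}}

```text
time_s: 12.75
ee_pos: [515.7, -162.9, 220.8]
ee_rot: [180.0, -0.1, 169.4]
force: [1.0, 0.2, -2.9]
gripper_width: 20.0
gripper_force: 25.0
```

Call:
{"method": "step_arm", "body": {"plan": [0.5,-3.8,0,0,0,0,0.5,-3.8,0,0,0,0,0.5,-3.8,0,0,0,0,0.4,-3.2,0,0,0,0,0.2,-2,0,0,0,0]}}

```text
time_s: 13.17
ee_pos: [464.0, -323.4, 220.7]
ee_rot: [-180.0, -0.1, 169.3]
force: [1.4, -0.3, -1.9]
gripper_width: 20.2
gripper_force: 25.0
```

Call:
{"method": "step_arm", "body": {"plan": [0.1,-1,0,0,0,0,0,0,0,0,0,0]}}

```text
time_s: 13.33
ee_pos: [462.4, -331.6, 220.8]
ee_rot: [180.0, -0.1, 169.2]
force: [0.7, 0.3, -2.1]
gripper_width: 19.9
gripper_force: 25.0
```

```bash
python3 w.py w7 tray:0 brass_hook_grip:82; python3 -c "
from h import *
t=viewer.grab_frame('top');p=cv2.imread('pics/w7.png')
for k,z in(('tray',0),('brass_hook_grip',205)):
  for r in viewer.pinpoint(k,t)[:2]:print(k,r['score'],r['location'],atz(t,r['location'],z))
save(t,'t7.png');s=viewer.grab_frame('side');save(s,'s7.png')
c=np.zeros((600,800,3),np.uint8)
c[:300,:400]=cv2.resize(p,(400,300));c[300:,:400]=cv2.resize(cv2.imread('pics/t7.png')[150:300,270:470],(400,300));c[:600,400:]=cv2.resize(cv2.imread('pics/s7.png')[84:384,150:350],(400,600));cv2.imwrite('pics/c7.png',c)"
```

```text
13.3833 [ 463.1 -330.   221. ] [179.9  -0.1 169.3] [ 391.  -317.5  378.2] [165.2  -0.1  79.2] 313.9283552728265
tray 0.93 [241.9 172.8] [ 469.6 -350.4    0. ]
brass_hook_grip 0.77 [255.2 239.3] [ 523.3 -343.8   82. ]
brass_hook_grip 0.7 [245.8 172. ] [ 452.5 -339.4   82. ]
tray 0.85 [369.9, 218.7] [ 465.89362768 -351.62040619    0.        ]
brass_hook_grip 0.72 [296.3, 252.6] [ 372.54100953 -124.86946945  205.        ]
brass_hook_grip 0.63 [151.0, 261.2] [345.45204574 216.86398957 205.        ]
```

View pics/c7.png

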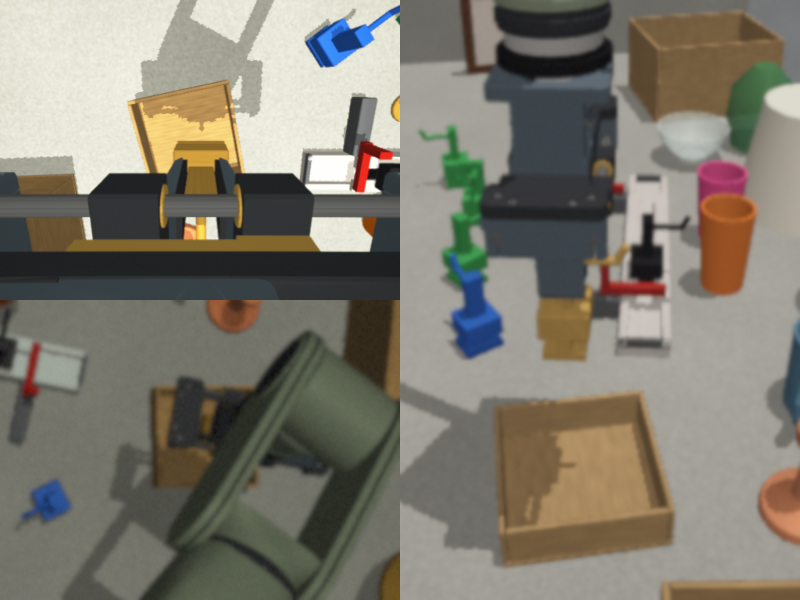

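The hook hangs upright at the jaws, and the tray centre is at about (468,-351). I'll shift over it and lower.

Call:
{"method": "step_arm", "body": {"plan": [-0.4,-1.9,0,0,0,0,0,0,3,0,0,0,0,0,4,0,0,0,0,0,3,0,0,0,0,0,2,0,0,0]}}

```text
time_s: 14.1
ee_pos: [463.4, -347.5, 98.8]
ee_rot: [179.9, -0.2, 169.5]
force: [-0.1, 0.6, -3.3]
gripper_width: 19.8
gripper_force: 25.0
```

Call:
{"method": "step_arm", "body": {"plan": [0,0,1,0,0,0,0,0,0.5,0,0,0,0,0,0,0,0,0]}}

```text
time_s: 14.35
ee_pos: [464.8, -349.1, 86.6]
ee_rot: [180.0, -0.0, 169.5]
force: [-0.1, -0.1, -2.4]
gripper_width: 19.9
gripper_force: 25.0
```

Call:
{"method": "step_arm", "body": {"plan": [0,0,0.3,0,0,0,0,0,0.2,0,0,0,0,0,0,0,0,0,0,0,0,0,0,0]}}

```text
time_s: 14.68
ee_pos: [464.9, -349.7, 82.8]
ee_rot: [-180.0, 0.1, 169.4]
force: [0.3, 0.6, -2.2]
gripper_width: 19.9
gripper_force: 25.0
```

Call:
{"method": "step_arm", "body": {"plan": [0,0,0.2,0,0,0,0,0,0.1,0,0,0,0,0,0,0,0,0]}}

```text
time_s: 14.93
ee_pos: [464.4, -349.4, 78.8]
ee_rot: [180.0, -0.0, 169.4]
force: [0.3, -0.2, -1.8]
gripper_width: 20.0
gripper_force: 25.0
```

Call:
{"method": "step_arm", "body": {"plan": [0,0,0.15,0,0,0,0,0,0,0,0,0,0,0,0,0,0,0]}}

```text
time_s: 15.18
ee_pos: [464.4, -349.4, 77.3]
ee_rot: [180.0, -0.0, 169.4]
force: [-0.4, 0.0, -2.1]
gripper_width: 19.8
gripper_force: 25.0
```

Call:
{"method": "step_arm", "body": {"plan": [0,0,0.15,0,0,0,0,0,0,0,0,0,0,0,0,0,0,0]}}

```text
time_s: 15.43
ee_pos: [464.4, -349.4, 75.8]
ee_rot: [180.0, -0.0, 169.4]
force: [0.2, 0.3, -3.0]
gripper_width: 20.1
gripper_force: 25.0
```

Call:
{"method": "step_arm", "body": {"plan": [0,0,0.1,0,0,0,0,0,0,0,0,0,0,0,0,0,0,0]}}

```text
time_s: 15.68
ee_pos: [464.5, -349.4, 74.9]
ee_rot: [180.0, -0.0, 169.4]
force: [-0.7, 1.0, -2.0]
gripper_width: 19.8
gripper_force: 25.0
```

Call:
{"method": "step_arm", "body": {"plan": [0,0,0.1,0,0,0,0,0,0,0,0,0,0,0,0,0,0,0]}}

```text
time_s: 15.93
ee_pos: [464.6, -349.4, 74.9]
ee_rot: [-180.0, 0.0, 169.4]
force: [-2.3, 1.5, 5.1]
gripper_width: 19.9
gripper_force: 25.0
```

Call:
{"method": "step_arm", "body": {"plan": [0,0,0.1,0,0,0,0,0,0,0,0,0,0,0,0,0,0,0]}}

```text
time_s: 16.18
ee_pos: [464.6, -349.4, 74.8]
ee_rot: [-180.0, 0.1, 169.4]
force: [-4.1, 2.1, 11.6]
gripper_width: 20.1
gripper_force: 25.0
```

It's on the floor of the tray. I'll ease off, release and retreat upward.

Call:
{"method": "step_arm", "body": {"plan": [0,0,-0.15,0,0,0,0,0,0,0,0,0], "newtons": 5}}

```text
time_s: 16.35
ee_pos: [464.7, -349.6, 74.8]
ee_rot: [-180.0, 0.1, 169.4]
force: [-1.1, 0.2, 3.7]
gripper_width: 19.7
gripper_force: 5.0
```

Call:
{"method": "step_arm", "body": {"plan": [0,0,0,0,0,0,0,0,0,0,0,0,0,0,0,0,0,0,0,0,0,0,0,0], "hand": 5}}

```text
time_s: 16.68
ee_pos: [464.5, -349.4, 74.2]
ee_rot: [180.0, -0.0, 169.4]
force: [0.6, -0.5, -0.4]
gripper_width: 43.9
gripper_force: 0.0
```

Call:
{"method": "step_arm", "body": {"plan": [0,0,-1,0,0,0,0,0,-2.5,0,0,0,0,0,-4,0,0,0,0,0,-4,0,0,0,0,0,-4,0,0,0]}}

```text
time_s: 17.1
ee_pos: [464.2, -349.2, 231.7]
ee_rot: [180.0, -0.0, 169.4]
force: [0.8, -1.5, 0.6]
gripper_width: 49.7
gripper_force: 0.0
```

Call:
{"method": "step_arm", "body": {"plan": [3,2,0,0,0,0,4,0,0,0,0,0,4,0,0,0,0,0,2,0,0,0,0,0,0,0,0,0,0,0]}}

```text
time_s: 17.52
ee_pos: [336.6, -304.3, 230.4]
ee_rot: [-180.0, -0.1, 169.3]
force: [-0.6, 0.7, -1.1]
gripper_width: 49.9
gripper_force: 0.0
```

```bash
python3 -c "
from h import *
t=viewer.grab_frame('top');save(t,'t9.png');s=viewer.grab_frame('side');save(s,'s9.png');print(sensors.state()['ee_pos'],sensors.state()['force'])
c=np.zeros((600,800,3),np.uint8)
c[:300,:400]=cv2.resize(cv2.imread('pics/t9.png')[80:320,90:410],(400,300));c[:600,400:]=cv2.resize(cv2.imread('pics/s9.png')[84:384,180:380],(400,600));cv2.imwrite('pics/c9.png',c)"
```

```text
[ 340.42045233 -306.13931301  230.51506851] [0.21141839 0.1262601  0.36681736]
```

View pics/c9.png

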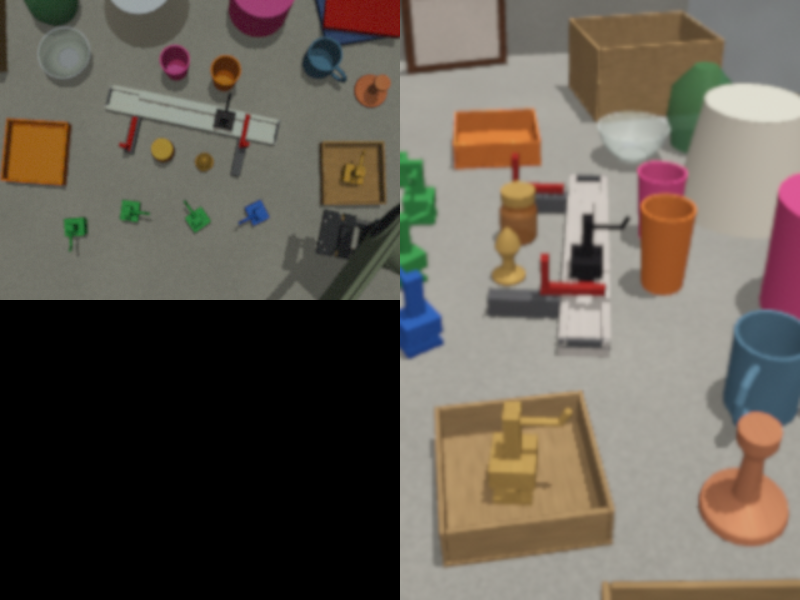

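The brass hook stands upright in the brown tray, at side-crop (513,455). The left keeper is open, and the black hook, the right keeper and the wares are where they were.

```bash
python3 -c "
from workcell import env
print(env.job_done())"
```

```text
the job is handed in; nothing more can be done
None
```

The brass hook is off the rail and standing upright in the brown cardboard tray with the left keeper fully open; in the last pictures the black hook, right keeper and wares looked unmoved, and the job is handed in (at about 18 s; no verdict was returned).

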